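# Switch off the block heater and lift out the sample block, held level

## Task

The heating run is over: turn the rotary power switch of the two-block heater to off, then take the aluminium block that carries the sample tubes by its handle and lift it straight up out of its well. Finish while still holding it, level and motionless in the air above the heater, at least 6 cm clear of the heater's top, ready for a colleague to take it. Keep it upright the whole way with all five tubes in it, leave the empty block down in its well, and do not push the tube rack, timer, phone or marker pen about.

Things in the scene. Friction and masses are not known exactly. Their poses are not given: they have to be found in the camera images.
- heater: White two-block heater, 270 (x) x 290 (y) mm, flat top 85 mm above the desk; fixed. Origin: centre of its underside; z up; -x is its front (robot side), with display and rotary switch. Behind them, two wells 100 (x) x 80 (y) mm, centred at x +50, y +65 and -65 mm, floor 50 mm above the desk. The loaded block sits in one, the empty block in the other; which is which varies.
- switch (a joint): Rotary power switch on the heater's panel, upright axis at heater x -85, y -70 mm: 0 = on, its start, 1.05 rad = off; grows anticlockwise seen from above. Spring detents: past half way it snaps to the nearer stop and stays (0.08 N m to leave a stop). Its white-lined pointer points 30 degrees right of heater +x when on, 30 degrees left when off.
- switch_grip (a point): Point on the switch's axis, 107 mm above the desk, in its black bar grip. x axis: along the bar to its pointer end; z up; turns with the switch. The bar is 46 mm long, 12 wide, from 95 to 114 mm above the desk, on a 42 mm disc just above the panel.
- block: The loaded block: aluminium, 95 (x) x 75 (y) x 42 (z) mm, 0.5 to 0.8 kg plus tubes, with a lifting handle and five capped sample tubes standing loose in its eight holes. Origin: centre of its underside; z up; x along its handle. It rests on its well's floor with 2.5 mm play on each side and stands 7 mm above the heater's top.
- block_grip (a point): Centre of the loaded block's handle grip, 110 mm above the block's underside. The grip is a black bar 92 mm long along the block's x, 16 mm wide (y), 20 mm tall, on two 8 mm steel posts 40.5 mm either side along x; 58 mm of free space between it and the block's top, of which the tubes take the lowest 26 mm.
- spare: The empty block: the same block and handle with no tubes, in the other well. Origin: centre of its underside. To be left down in its well.
- spare_grip (a point): Centre of the empty block's handle grip, 110 mm above its underside; same shape as the loaded block's.
- tube0: Capped clear sample tube, 12 mm across, 60 mm long, 12 g, standing loose 34 mm deep in a hole of the loaded block at x -30, y -22 mm; origin: centre of its foot, 8 mm above the block's underside; its cap's top is 68 mm above the block's underside.
- tube1: Capped clear sample tube, 12 mm across, 60 mm long, 12 g, standing loose 34 mm deep in a hole of the loaded block at x -10, y -22 mm; origin: centre of its foot, 8 mm above the block's underside; its cap's top is 68 mm above the block's underside.
- tube2: Capped clear sample tube, 12 mm across, 60 mm long, 12 g, standing loose 34 mm deep in a hole of the loaded block at x -10, y +22 mm; origin: centre of its foot, 8 mm above the block's underside; its cap's top is 68 mm above the block's underside.
- tube3: Capped clear sample tube, 12 mm across, 60 mm long, 12 g, standing loose 34 mm deep in a hole of the loaded block at x +10, y +22 mm; origin: centre of its foot, 8 mm above the block's underside; its cap's top is 68 mm above the block's underside.
- tube4: Capped clear sample tube, 12 mm across, 60 mm long, 12 g, standing loose 34 mm deep in a hole of the loaded block at x +30, y -22 mm; origin: centre of its foot, 8 mm above the block's underside; its cap's top is 68 mm above the block's underside.
- rack: Bystander: white plastic tube rack, 200 x 75 mm, 71 mm high with its tubes, left of the heater, long side along its x. Origin: centre of its underside.
- timer: Bystander: flat white digital timer, 62 x 62 x 18 mm, right of the heater. Origin: centre of its underside.
- phone: Bystander: black phone lying flat, 150 x 72 x 9 mm, right of the heater. Origin: centre of its underside.
- marker: Bystander: marker pen lying on the desk, 140 mm long, 17 mm thick, at the right. Origin: on the desk under its middle, x along the pen.
Things that resemble listed ones, but are neither listed nor needed, are in the scene too. Leave any purple or yellow look-alike of the block alone.

How it is judged:
On the way, in this order (a step that is already met when the one before it is completed fails the run):
1. the switch is turned to off while the loaded block still sits in its well (value of joint switch above 0.9 rad and z of block in the frame of heater below 0.06 m), for 0.3 s.
2. the loaded block is lifted out, its underside at least 60 mm above the heater's top (z of block in the frame of heater above 0.145 m and contact force between the fingers and block above 1 N), for 0.2 s.
At the end, for the whole second after the job is handed in: Switch off (over 0.9 rad); loaded block held only by the fingers (over 1 N), above the heater's outline, underside 60 mm or more above its top, tilt under 0.12 rad, slower than 20 mm/s and 0.1 rad/s, not touching heater or empty block; five tubes in it; empty block raised under 6 mm (all of step 2 and value of joint switch above 0.9 rad and angle between block's own z axis and vertical below 0.12 rad and x of block in the frame of heater between -0.135 and 0.135 m and y of block in the frame of heater between -0.145 and 0.145 m and contact force between block and heater below 0.05 N and contact force between block and spare below 0.05 N and linear speed of block below 0.02 m/s and angular speed of block below 0.1 rad/s and z of spare in the frame of heater below 0.056 m and distance between each of tube0, tube1, tube2, tube3, tube4 and block below 0.055 m); the arm keeps its last pose, push and grip.
It fails at once if the loaded block tips more than 0.3 rad (17 degrees) (angle between block's own z axis and vertical above 0.3 rad).
It fails at once if a tube leaves the loaded block (distance between any of tube0, tube1, tube2, tube3, tube4 and block above 0.06 m).
It fails at once if the empty block is lifted more than 15 mm (z of spare in the frame of heater above 0.065 m).
It fails at once if the rack, timer or phone is pushed more than 30 mm, or the marker pen 50 mm (distance of any of rack, timer, phone from where it was at the start of the episode above 0.03 m or distance of marker from where it was at the start of the episode above 0.05 m).
It also fails if it takes over 48 s, if anything falls off the work surface, if the arm or the gripper's body presses on something with over 40 N, if the wrist force passes 120 N, or if a joint passes its speed limit or range.

## Robot

A 6-joint arm with a two-finger parallel gripper is mounted at the origin on the work surface. World frame = base frame: x ahead of the robot, y to its left, z up, the work surface at z = 0. Lengths are in m, angles in rad, forces in N, time in s.
With the tool pointing down it reaches from about 0.35 to 0.85 m from the base axis. Payload 8.1 kg.
Tool frame: the origin (TCP) lies on the centre line of the jaws, within the pads' length; the fingertips stand 17 mm ahead of it and the grasp point (between the pads) lies 2 mm behind it; z points along the fingers, y is the line along which they close (so a half turn about z gives the same grasp; the last joint's range is limited). The gripper opens to 93 mm and grips with 3 to 60 N. Pads are 15 mm wide; open, the fingers measure 128 mm over their backs; the gripper's body (75 mm by 188 mm) begins 65 mm behind the grasp point.
Start: joints at [-1.266, 0.13, 1.488, -0, 1.523, -0.085], TCP at [0.228, -0.555, 0.236] pointing down, gripper open.
Joint ranges: [-2.96, 2.96], [-0.89, 2.26], [0.02, 2.5], [-1.34, 4.48], [0, 2.73], [-2.66, 2.66]. Speed limits (rad/s): [2.39, 2.39, 2.79, 3.14, 3.14, 3.14].

## Interface

Orientations are given as a rotation vector (axis times angle).
In Python, from plant import status, eyes, robot gives the robot as it stands. The module is installed in compiled form; this text tells all that it offers.
- The arm moves only by the tool servo_tool, never from a script. Its argument "plan" is text: rows parted by semicolons, each of 4 numbers parted by spaces: the shift along the tool's x, y, z in m, then the turn about the tool's z in degrees. A call has 1 to 12 rows; each row is the pose to reach, as a shift and turn from the pose commanded when the call began, along the tool's axes at that moment; what a row does not reach only later rows make up. A row lasts 1/12 s, in which the tool goes at most 41.7 mm and 7.16 degrees, less where a joint would pass 70% of its speed; a pose out of reach is approached as far as the arm can. A call with a gripper value outside its range is refused whole. "grip" is the closure, from -1 (fully open) to 1 (shut), set as the call begins (left out, the last holds). The fingers move at their own pace and stop on an object; "grip_force" is the grip in N (left out, the last holds). Time passes only in rows, so rows that repeat a pose let the fingers close. It gives the time, the measured TCP pose, the force, the opening and the grip force at its end, in the units of the state.
- status.read_state(): the state, without advancing time (a new reading comes with each control period).
- eyes.read_camera(name): name is "scene" or "top"; returns a dict with "image" (400x640x3 uint8, blue, green, red), "fovy" (degrees; the focal length in pixels is half the picture's height over the tangent of half this angle, whatever the lens; pixels are square), "cx", "cy" (the principal point, pixels), "k1" (the pictures are not rectified: a ray, as slopes to the right and down, at radius r is drawn at 1 + k1 r^2 times it, then the intrinsics apply), "world_from_camera" (4x4, takes a point from camera to world coordinates). Camera axes: x right, y down, z forward; pixel columns grow to the right and rows downward; lengths in m; the calibration is good to about 2 mm. A picture is of the moment at which its call begins. There is no depth.
- robot.close_job(): hands the job in; it is judged then, once.
The state is a dict: "t": time; "q": joint angles; "dq": joint speeds; "joint_torque": joint torques, N m; "tool_pos": TCP position; "orientation": TCP orientation; "force": force on the tool from outside, world axes, zero at the start; "wrist_torque": the same for the moment, N m; "opening": finger opening in m; "gripper_force": force on a finger pad.
Only numpy, scipy, OpenCV 4.12 (cv2) and the standard library are available. Lean on these libraries where they do the work, as an engineer would, in place of code of your own. Each camera call takes 0.05 s, during which the arm holds its last target. There are 200 camera calls.

## Working session

There is one attempt and no reset: what is moved stays moved. The work goes in short steps, Python scripts to look and compute and a tool call to move; the robot and the scene stay as the last step left them, time stands still between calls to the robot, and variables do not carry over. Pictures are saved under pics/ and viewed, at most 10 in all, crops included, and the job is handed in when it is done.

Besides the shell and the picture viewer there is one more tool, called after "Emit:" in YAML: its name, and indented under it one key for each argument. servo_tool: Moves the arm, as the interface text tells. Its arguments: {"type":"object","properties":{"plan":{"type":"string"},"grip":{"type":"number"},"grip_force":{"type":"number"}},"required":["plan"]}

```bash
mkdir -p pics; cat > h.py <<'E'
import numpy as np, cv2
from plant import status, eyes, robot
def cam(n):
    c=eyes.read_camera(n); im=c["image"]; f=im.shape[0]/2/np.tan(np.radians(c["fovy"])/2)
    return c,im,f
def ray(c,f,u,v):
    K=np.array([[f,0,c["cx"]],[0,f,c["cy"]],[0,0,1.]])
    p=cv2.undistortPoints(np.array([[[u,v]]],float),K,np.array([c["k1"],0,0,0.]))[0,0]
    T=np.array(c["world_from_camera"]); return T[:3,3],T[:3,:3]@np.array([p[0],p[1],1])
def onplane(c,f,u,v,z):
    o,d=ray(c,f,u,v); return o+d*(z-o[2])/d[2]
def proj(c,f,P):
    T=np.linalg.inv(np.array(c["world_from_camera"])); q=T[:3,:3]@np.asarray(P)+T[:3,3]
    x=q[:2]/q[2]; x=x*(1+c["k1"]*(x@x)); return f*x+[c["cx"],c["cy"]]
E
python3 - <<'E'
from h import *
for n in("scene","top"):
    c,im,f=cam(n); cv2.imwrite(f"pics/{n}0.png",im); print(n,f,c["cx"],c["cy"],c["k1"],np.round(c["world_from_camera"],3).tolist())
print(status.read_state())
E
```

```text
scene 489.2185164022478 314.01739638932355 203.21025858152842 0.01866347905939125 [[0.53, 0.655, -0.538, 1.155], [0.848, -0.412, 0.334, -0.413], [-0.003, -0.633, -0.774, 0.991], [0.0, 0.0, 0.0, 1.0]]
top 445.2643110528429 326.47363412015443 201.2133076379469 -0.017921405776603005 [[0.01, -0.982, 0.191, 0.318], [-1.0, -0.008, 0.009, -0.039], [-0.007, -0.191, -0.982, 1.284], [0.0, 0.0, 0.0, 1.0]]
{'t': 0.1, 'q': array([-1.26639141e+00,  1.31099808e-01,  1.48913789e+00,  2.31813326e-05,
        1.52298289e+00, -8.54294577e-02]), 'dq': array([ 0.00172734, -0.00184104, -0.001617  , -0.00114494,  0.00015335,
       -0.00229147]), 'joint_torque': array([ 8.43794023e-04, -5.61340857e+01, -4.93094230e+01,  7.69077614e-02,
        2.91172072e-02, -6.30232421e-05]), 'tool_pos': array([ 0.22789301, -0.55453205,  0.23470169]), 'orientation': array([-3.08051285e+00, -6.08164637e-01,  2.43141634e-04]), 'force': array([-0.39623027,  0.94726662, -0.68584853]), 'wrist_torque': array([ 0.00699686, -0.03220343,  0.04416057]), 'gripper_force': 0.0, 'opening': 0.0931876005793232}
```

View pics/top0.png

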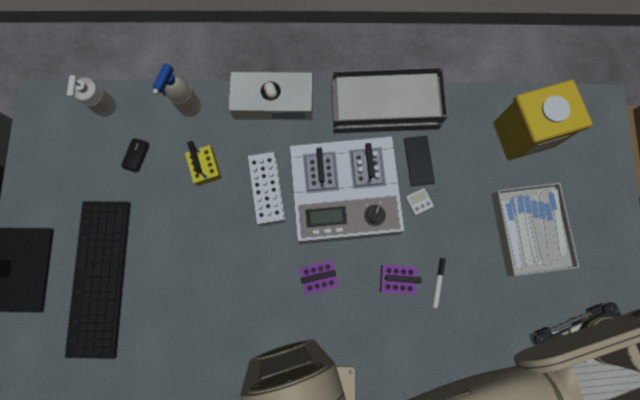

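View pics/scene0.png

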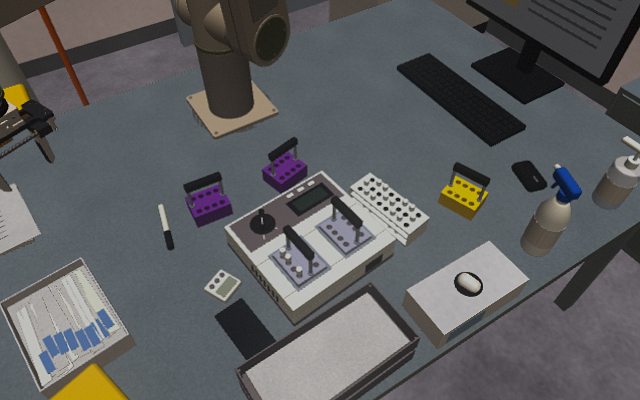

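The top view shows the heater around (347,190). The loaded block with white caps is the right one (367,167), the spare is the left one (321,170), and the switch is at (375,214). Next I measure the heater outline, handles and switch.

```bash
python3 - <<'E'
from h import *
c,im,f=cam("top")
cv2.imwrite("pics/topz.png",cv2.resize(im[125:250,280:440],None,fx=4.7,fy=4.7,interpolation=cv2.INTER_CUBIC))
s,ims,fs=cam("scene")
cv2.imwrite("pics/scz.png",cv2.resize(ims[165:325,215:405],None,fx=3.7,fy=3.7,interpolation=cv2.INTER_CUBIC))
# dark grips
for nm,I,C,F,rois in(("top",im,c,f,[(308,140,335,192),(355,138,382,188),(358,200,392,230)]),("scene",ims,s,fs,[(328,190,368,235),(278,220,318,270),(245,203,280,238)])):
  for (x0,y0,x1,y1),z in zip(rois,(.160-.0+.01,.17,.114)):
    m=(I[y0:y1,x0:x1].max(2)<45).astype(np.uint8)
    n,l,st,ce=cv2.connectedComponentsWithStats(m)
    k=1+np.argmax(st[1:,4]); pts=np.argwhere(l==k)[:,::-1]+[x0,y0]
    r=cv2.minAreaRect(pts.astype(np.float32)); b=cv2.boxPoints(r)
    o=onplane(C,F,*r[0],z); print(nm,st[k].tolist(),np.round(r[0],1),np.round(r[1],1),round(r[2],1),np.round(o,4))
E
```

```text
top [9, 9, 7, 34, 82] [319.9 165.5] [33.3  3.6] 85.0 [ 0.6284 -0.0105  0.17  ]
top [11, 6, 8, 35, 86] [369.1 161. ] [34.   4.5] 83.4 [ 0.6414 -0.1378  0.17  ]
top [10, 7, 10, 16, 35] [371.8 215.1] [15.1  8.5] 82.4 [ 0.5086 -0.1486  0.114 ]
scene [3, 6, 31, 32, 298] [346. 212.] [39.6  8.5] 45.0 [ 0.6412 -0.0132  0.17  ]
scene [5, 5, 31, 36, 322] [298.2 242.2] [41.8  8.4] 47.9 [ 0.6542 -0.1399  0.17  ]
scene [5, 6, 25, 25, 397] [262.4 223.5] [22.2 22.5] 38.7 [ 0.5336 -0.1632  0.114 ]
```

View pics/topz.png

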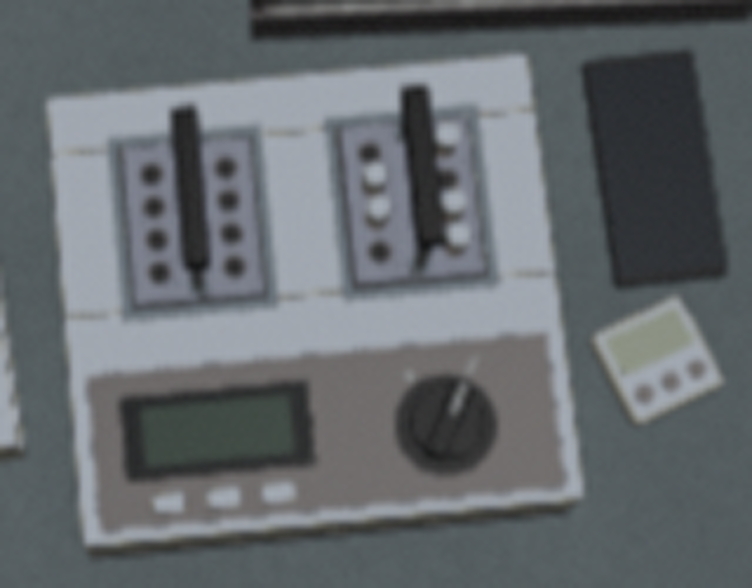

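View pics/scz.png

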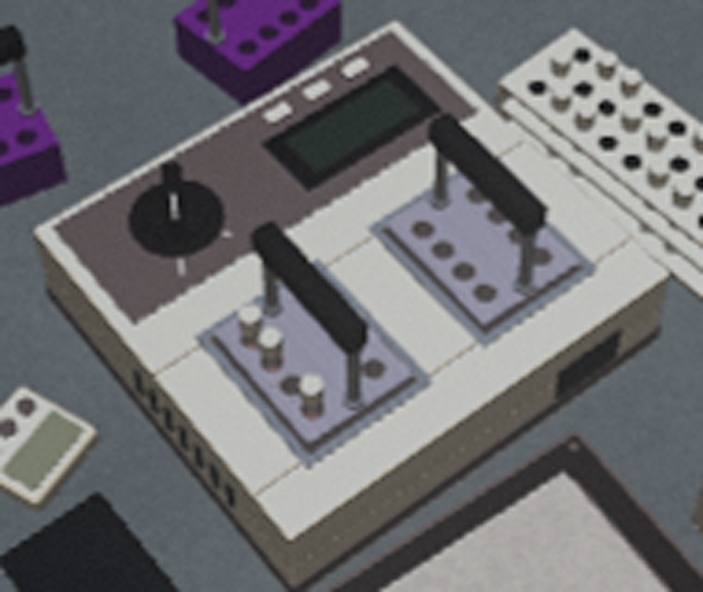

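The crops show the tube caps on the right-hand block. In topz the heater's top corners are at about (47,100), (528,56), (580,496), (87,543); in scz at (397,22), (35,232), (290,540), (667,278). The switch disc is at (446,424) in topz. I fit the heater pose from both views.

```bash
cat >> h.py <<'E'
def fit(P,Q): # Q(model)->P
    P,Q=np.array(P)[:,:2],np.array(Q); p,q=P.mean(0),Q.mean(0)
    a=P-p;b=Q-q; th=np.arctan2((b[:,0]*a[:,1]-b[:,1]*a[:,0]).sum(),(b*a).sum())
    R=np.array([[np.cos(th),-np.sin(th)],[np.sin(th),np.cos(th)]]); return th,p-R@q,R,np.linalg.norm(a-b@R.T,axis=1)
E
python3 - <<'E'
from h import *
c,im,f=cam("top"); s,ims,fs=cam("scene")
M=np.array([[.135,.145],[.135,-.145],[-.135,-.145],[-.135,.145]])
t=[(47,100),(528,56),(580,496),(87,543)]; t=[(280+(u+.5)/4.7-.5,125+(v+.5)/4.7-.5) for u,v in t]
g=[(667,278),(290,540),(35,232),(397,22)]; g=[(215+(u+.5)/3.7-.5,165+(v+.5)/3.7-.5) for u,v in g]
A=[onplane(c,f,u,v,.085) for u,v in t]; B=[onplane(s,fs,u,v,.085) for u,v in g]
for n,X in(("top",A),("sc",B),("both",[ (a+b)/2 for a,b in zip(A,B)])):
    th,o,R,e=fit(X,M); print(n,np.degrees(th),o,np.round(e,4), "switch",o+R@[-.085,-.07],"block",o+R@[.05,-.065],"spare",o+R@[.05,.065])
# handle grip ends: triangulate centers
def tri(u1,u2):
    o1,d1=ray(c,f,*u1);o2,d2=ray(s,fs,*u2); k=np.linalg.lstsq(np.c_[d1,-d2],o2-o1,rcond=None)[0]
    return (o1+k[0]*d1+o2+k[1]*d2)/2,np.linalg.norm(o1+k[0]*d1-o2-k[1]*d2)
z=lambda u,v:(280+(u+.5)/4.7-.5,125+(v+.5)/4.7-.5)
w=lambda u,v:(215+(u+.5)/3.7-.5,165+(v+.5)/3.7-.5)
print("loaded ends",tri(z(415,87),w(356,338)),tri(z(429,243),w(265,238)))
print("spare ends",tri(z(185,107),w(535,215)),tri(z(196,268),w(441,128)))
print("disc",onplane(c,f,*z(446,424),.092),onplane(s,fs,*w(177,218),.092))
E
```

```text
top 5.9122344491584915 [ 0.5906441  -0.08005299] [0.0015 0.0016 0.003  0.0028] switch [ 0.51330657 -0.15843607] block [ 0.64707346 -0.139557  ] spare [ 0.63368282 -0.01024849]
sc 5.787392579500128 [ 0.59366366 -0.07826752] [0.0033 0.0026 0.0023 0.0006] switch [ 0.51615552 -0.15648191] block [ 0.64996323 -0.13789435] spare [ 0.63685437 -0.00855697]
both 5.849829622487145 [ 0.59215388 -0.07916026] [0.0021 0.0019 0.0026 0.0017] switch [ 0.51473102 -0.15745906] block [ 0.6485184  -0.13872569] spare [ 0.6352686  -0.00940267]
loaded ends (array([ 0.69237402, -0.13463671,  0.1640229 ]), np.float64(0.0022381577159873442)) (array([ 0.60409642, -0.1416094 ,  0.1587313 ]), np.float64(0.0032749067930541303))
spare ends (array([ 0.67839548, -0.00625396,  0.16845712]), np.float64(0.002332128524966111)) (array([ 0.58923718, -0.01228199,  0.15869105]), np.float64(0.004517405539043897))
disc [ 0.51293196 -0.15807865  0.092     ] [ 0.5182102  -0.15684686  0.092     ]
```

```bash
cat >> h.py <<'E'
from scipy.spatial.transform import Rotation as Ro
def go(P,yaw):
    s=status.read_state(); R=Ro.from_rotvec(s["orientation"]).as_matrix()
    y0=np.degrees(np.arctan2(R[1,0],R[0,0])); d=R.T@(np.array(P)-s["tool_pos"])
    print("t",round(s["t"],2),"shift",np.round(d,4),"turn",round(-((yaw-y0+180)%360-180),2),"pos",np.round(s["tool_pos"],4),"yaw",round(y0,2),"zaxis",np.round(R[:,2],3))
E
python3 -c "
from h import *
go([.5147,-.1575,.2],-24.15)"
```

```text
t 0.3 shift [ 0.4162 -0.2585  0.0355] turn 46.48 pos [ 0.228  -0.5548  0.2353] yaw 22.33 zaxis [-0.     0.001 -1.   ]
```

Emit:
servo_tool:
  plan: "0.034 -0.021 0 4; 0.069 -0.043 0 8; 0.104 -0.064 0 12; 0.139 -0.086 0 16; 0.173 -0.108 0 20; 0.208 -0.129 0 24; 0.243 -0.151 0 28; 0.277 -0.172 0 32; 0.312 -0.194 0 36; 0.347 -0.215 0.01 40; 0.382 -0.237 0.02 43; 0.416 -0.258 0.035 46.5"
  grip: 0

```text
t: 1.3
tool_pos: [0.5152, -0.1582, 0.2025]
orientation: [3.071, -0.661, 0.004]
force: [0.4, -0.6, -0.6]
opening: 0.0467
gripper_force: 0.0
```

```bash
python3 -c "
from h import *
c,im,f=cam('scene'); cv2.imwrite('pics/a.png',cv2.resize(im[120:320,140:400],None,fx=3,fy=3))
print(status.read_state()['opening'])
go([.5147,-.1575,.115],-24.15)"
```

```text
0.04674594833413393
t 1.35 shift [0.0007 0.0062 0.0833] turn -0.32 pos [ 0.5166 -0.152   0.1983] yaw -24.47 zaxis [ 0.     0.004 -1.   ]
```

View pics/a.png

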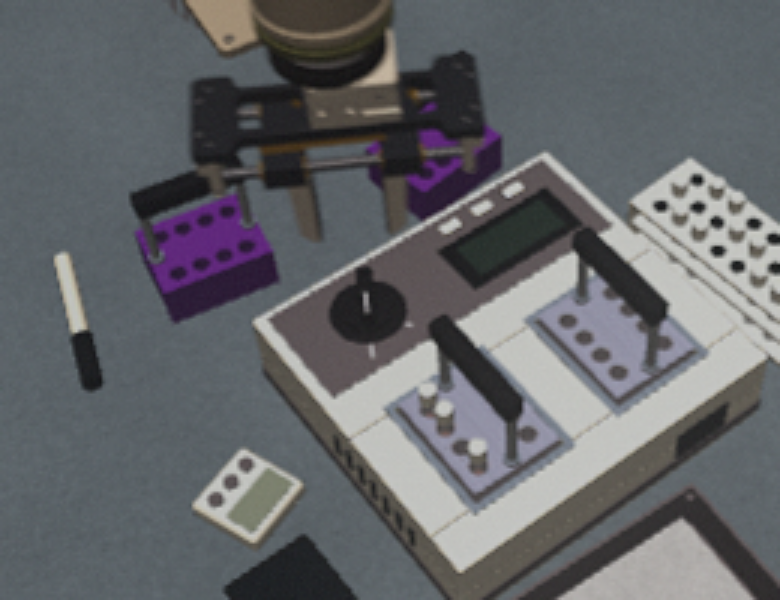

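The gripper hangs above and behind the switch in the view (crop (350,220)), half open, over the switch's bar as intended. I descend part way and recheck.

Emit:
servo_tool:
  plan: "0 0 0.015 0; 0 0 0.03 0; 0 0 0.045 0; 0 0 0.055 0; 0 0 0.055 0; 0 0 0.055 0"

```text
t: 1.85
tool_pos: [0.5131, -0.1599, 0.146]
orientation: [-3.072, 0.658, 0.002]
force: [0.3, 0.6, -0.1]
opening: 0.0466
gripper_force: 0.0
```

```bash
python3 -c "
from h import *
go([.5147,-.1575,.115],-24.15)
c,im,f=cam('scene'); t=cam('top'); a=cv2.resize(im[180:260,210:320],None,fx=4,fy=4); b=cv2.resize(t[1][180:260,320:430],None,fx=4,fy=4); cv2.imwrite('pics/b.png',np.vstack([a[:290],b[:290]]))"
```

```text
t 1.85 shift [ 0.0005 -0.0029  0.031 ] turn -0.03 pos [ 0.5131 -0.1599  0.146 ] yaw -24.18 zaxis [-0.001  0.001 -1.   ]
```

View pics/b.png

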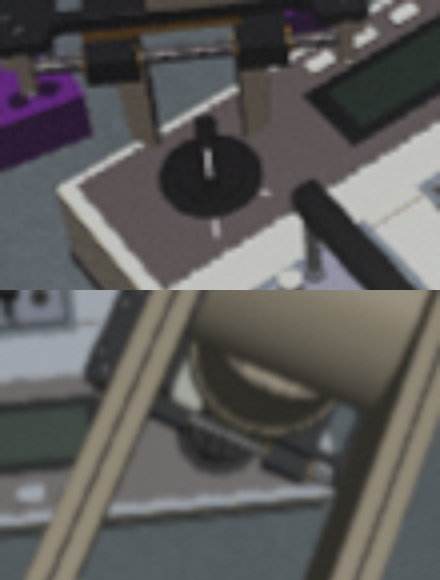

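The fingers at crop (140,115) and (257,110) straddle the bar, which is centred near (207,150). I go down and close.

Emit:
servo_tool:
  plan: "0 -0.001 0.01 0; 0 -0.001 0.02 0; 0 -0.001 0.03 0; 0 -0.001 0.031 0; 0 -0.001 0.031 0; 0 -0.001 0.031 0"

```text
t: 2.45
tool_pos: [0.5138, -0.159, 0.1151]
orientation: [-3.072, 0.658, 0.001]
force: [0.3, 0.3, 0.7]
opening: 0.0464
gripper_force: 0.0
```

Emit:
servo_tool:
  plan: "0 0 0 0; 0 0 0 0; 0 0 0 0; 0 0 0 0; 0 0 0 0; 0 0 0 0"
  grip: 1
  grip_force: 20

```text
t: 2.95
tool_pos: [0.5143, -0.1584, 0.1156]
orientation: [-3.071, 0.657, -0.001]
force: [3.1, 5.2, -0.2]
opening: 0.0118
gripper_force: 20.0
```

Gripped at 12 mm. Turning anticlockwise.

Emit:
servo_tool:
  plan: "0 -0.001 0 -5; 0 -0.001 0 -10; 0 -0.001 0 -16; 0 -0.001 0 -22; 0 -0.001 0 -28; 0 -0.001 0 -34; 0 -0.001 0 -40; 0 -0.001 0 -46; 0 -0.001 0 -52; 0 -0.001 0 -58; 0 -0.001 0 -61; 0 -0.001 0 -61"

```text
t: 3.95
tool_pos: [0.5145, -0.1585, 0.1156]
orientation: [2.979, 0.996, 0.0]
force: [-0.0, -1.3, 0.9]
opening: 0.0119
gripper_force: 20.1
```

Emit:
servo_tool:
  plan: "0 0 0 0; 0 0 0 0; 0 0 0 0"

```text
t: 4.2
tool_pos: [0.5145, -0.1585, 0.1156]
orientation: [2.981, 0.99, 0.0]
force: [-0.7, -2.3, 0.3]
opening: 0.0119
gripper_force: 20.1
```

```bash
python3 -c "
from h import *
go([.5147,-.1575,.115],35.85);print(status.read_state()['wrist_torque'])"
```

```text
t 4.2 shift [ 0.0008 -0.0007  0.0006] turn 0.89 pos [ 0.5145 -0.1585  0.1156] yaw 36.74 zaxis [ 0.    -0.001 -1.   ]
[-0.48394976  0.09878868 -0.18124193]
```

Emit:
servo_tool:
  plan: "0 0 0 0; 0 0 0 0; 0 0 0 0; 0 0 0 0; 0 0 -0.02 0; 0 0 -0.04 0; 0 0 -0.065 0; 0 0 -0.09 0; 0 0 -0.105 0; 0 0 -0.105 0; 0 0 -0.105 0"
  grip: 0

```text
t: 5.12
tool_pos: [0.5149, -0.1582, 0.2211]
orientation: [2.98, 0.992, 0.002]
force: [-0.2, -0.1, 0.0]
opening: 0.0467
gripper_force: 0.0
```

```bash
python3 -c "
from h import *
go([.648,-.1385,.22],5.85)
c,im,f=cam('scene'); cv2.imwrite('pics/d.png',cv2.resize(im[150:270,200:360],None,fx=4,fy=4))"
```

```text
t 5.12 shift [0.1183 0.064  0.0013] turn 30.99 pos [ 0.5149 -0.1582  0.2211] yaw 36.84 zaxis [ 0.002 -0.001 -1.   ]
```

View pics/d.png

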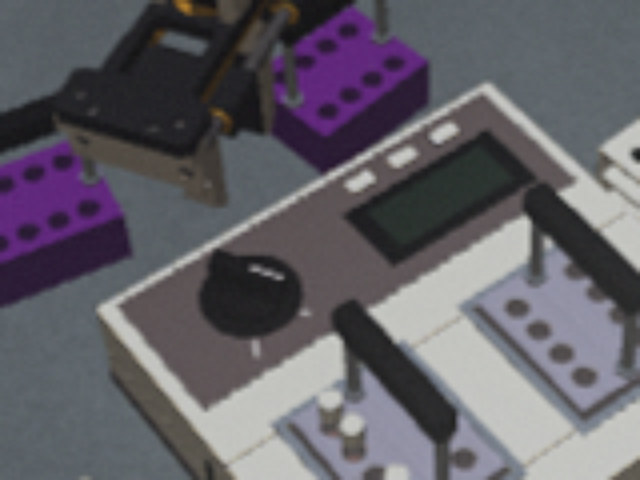

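The switch points left (pointer mark at crop (265,272)): off. Now over the loaded block's handle.

Emit:
servo_tool:
  plan: "0.012 0.006 0 4; 0.03 0.016 0 8; 0.05 0.027 0 13; 0.07 0.038 0 18; 0.09 0.049 0 23; 0.107 0.058 0 28; 0.115 0.063 0 31; 0.118 0.064 0 31; 0.118 0.064 0 31; 0.118 0.064 0 31"
  grip: -0.3

```text
t: 6.0
tool_pos: [0.6462, -0.1384, 0.2188]
orientation: [-3.137, -0.163, 0.004]
force: [0.4, -0.2, -0.6]
opening: 0.0605
gripper_force: 0.0
```

```bash
python3 -c "
from h import *
go([.648,-.139,.16],5.85)
c,im,f=cam('scene'); cv2.imwrite('pics/e.png',cv2.resize(im[150:310,220:400],None,fx=3.5,fy=3.5))"
```

```text
t 6.0 shift [0.0019 0.0008 0.0588] turn 0.1 pos [ 0.6462 -0.1384  0.2188] yaw 5.95 zaxis [-0.002  0.001 -1.   ]
```

View pics/e.png

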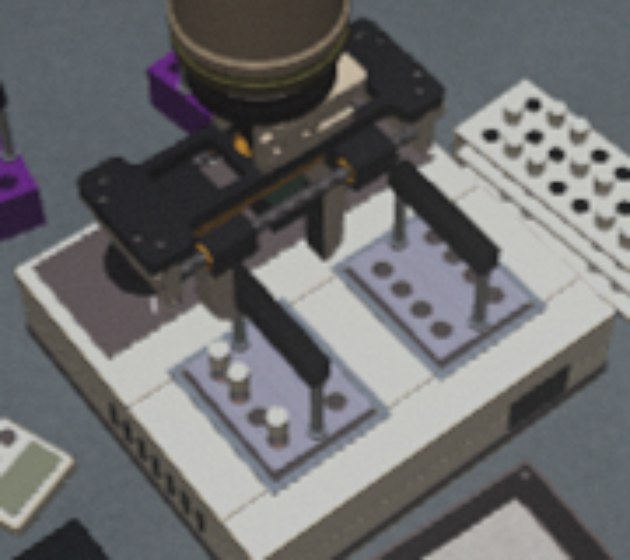

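Fingers at crop (220,290) and (325,235) are set to come down on both sides of the handle (285,325). Descending.

Emit:
servo_tool:
  plan: "0.001 0 0.01 0; 0.001 0 0.02 0; 0.001 0 0.03 0; 0.001 0 0.04 0; 0.001 0 0.05 0; 0.001 0 0.058 0; 0.001 0 0.061 0; 0.001 0 0.061 0; 0.001 0 0.061 0; 0.001 0 0.061 0"

```text
t: 6.88
tool_pos: [0.6487, -0.1386, 0.1602]
orientation: [3.137, 0.16, 0.002]
force: [0.9, 0.6, 0.4]
opening: 0.0603
gripper_force: 0.0
```

Emit:
servo_tool:
  plan: "0 0 0 0; 0 0 0 0; 0 0 0 0; 0 0 0 0; 0 0 0 0; 0 0 0 0; 0 0 0 0; 0 0 0 0"
  grip: 1
  grip_force: 45

```text
t: 7.55
tool_pos: [0.6482, -0.1387, 0.1593]
orientation: [3.137, 0.16, 0.0]
force: [1.2, -0.8, -0.4]
opening: 0.0157
gripper_force: 45.0
```

Gripped at 16 mm with little side force. Lifting slowly first.

Emit:
servo_tool:
  plan: "0 0 -0.001 0; 0 0 -0.003 0; 0 0 -0.005 0; 0 0 -0.008 0; 0 0 -0.011 0; 0 0 -0.014 0; 0 0 -0.017 0; 0 0 -0.02 0; 0 0 -0.02 0; 0 0 -0.02 0"

```text
t: 8.38
tool_pos: [0.6484, -0.1386, 0.1799]
orientation: [3.137, 0.16, 0.001]
force: [0.3, -0.5, -7.3]
opening: 0.0156
gripper_force: 45.0
```

```bash
python3 -c "
from h import *
go([.648,-.139,.29],5.85); s=status.read_state(); print(s['force'],s['wrist_torque'],s['opening'])
c,im,f=cam('scene'); cv2.imwrite('pics/g.png',cv2.resize(im[150:310,220:400],None,fx=3.5,fy=3.5))"
```

```text
t 8.38 shift [-0.0004  0.0004 -0.1101] turn -0.02 pos [ 0.6484 -0.1386  0.1799] yaw 5.83 zaxis [ 0.001 -0.    -1.   ]
[ 0.31746916 -0.49422929 -7.31152918] [ 0.04593014 -0.01877636 -0.02512764] 0.015572989744178022
```

View pics/g.png

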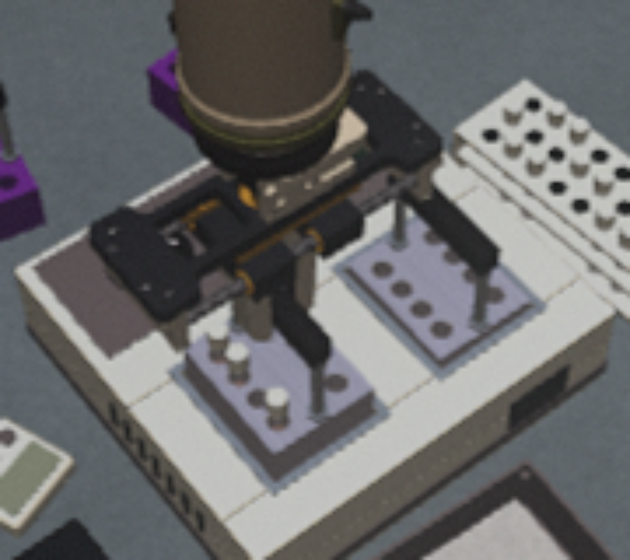

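The loaded block is rising level out of its well with the tubes in place, and the spare stays down. The measured 7.3 N matches the block's weight. I lift another 100 mm.

Emit:
servo_tool:
  plan: "0 0 -0.004 0; 0 0 -0.01 0; 0 0 -0.018 0; 0 0 -0.028 0; 0 0 -0.038 0; 0 0 -0.048 0; 0 0 -0.058 0; 0 0 -0.068 0; 0 0 -0.078 0; 0 0 -0.088 0; 0 0 -0.096 0; 0 0 -0.1 0"

```text
t: 9.43
tool_pos: [0.6487, -0.1386, 0.2814]
orientation: [3.137, 0.16, 0.003]
force: [0.2, -0.5, -6.7]
opening: 0.0155
gripper_force: 45.0
```

Emit:
servo_tool:
  plan: "0 0 0 0; 0 0 0 0; 0 0 0 0; 0 0 0 0; 0 0 0 0; 0 0 0 0; 0 0 0 0; 0 0 0 0; 0 0 0 0; 0 0 0 0; 0 0 0 0; 0 0 0 0"

```text
t: 10.43
tool_pos: [0.6482, -0.1385, 0.2794]
orientation: [3.138, 0.16, 0.0]
force: [0.3, 0.9, -7.4]
opening: 0.0158
gripper_force: 45.0
```

```bash
python3 -c "
from h import *
go([.648,-.139,.28],5.85); s=status.read_state(); print(s['force'],s['wrist_torque'],s['opening'],s['dq'])
c,im,f=cam('scene'); cv2.imwrite('pics/k.png',cv2.resize(im[110:310,200:400],None,fx=3,fy=3))"
```

```text
t 10.43 shift [-0.0002  0.0005 -0.0006] turn -0.02 pos [ 0.6482 -0.1385  0.2794] yaw 5.83 zaxis [ 0. -0. -1.]
[ 0.25855502  0.89306202 -7.43643755] [-0.02906272  0.04306283  0.02872534] 0.015810470533374227 [-3.71997324e-05  3.66128693e-04  1.08701608e-03  4.38020776e-04
 -1.99629566e-04 -4.88434530e-04]
```

View pics/k.png

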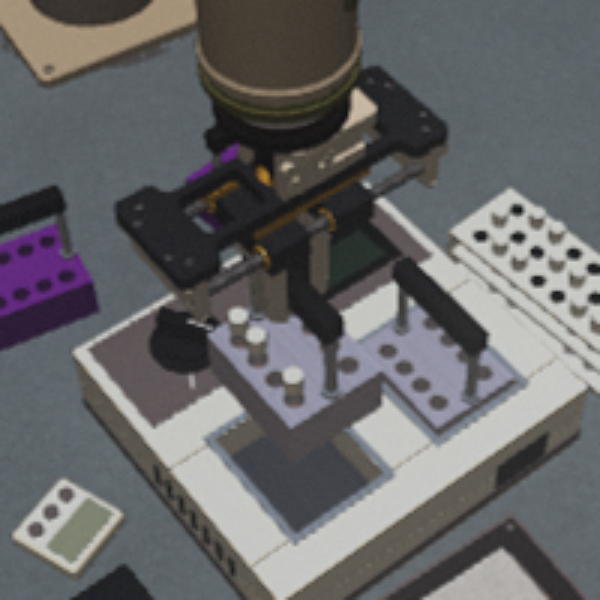

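The block hangs level at (300,365) above its empty well, with the tubes in. The spare is seated and the arm is still. Handing in.

```bash
python3 -c "
from plant import robot
print(robot.close_job())"
```

```text
the job is handed in; nothing more can be done
None
```

The job is handed in (no verdict was returned): the switch is off, and the loaded block is held level and still with its underside about 85 mm above the heater's top; the camera shows its tubes in place (three of the five are visible from that side) and the empty block still in its well.

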